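# Clear the marker bin's lid, then raise it on its cam lever and hold it open

### The job

Somebody has left the red bead disc lying on the lid of the steel marker bin: lift it off and set it down in the speckled enamel tray, without dropping it. Then turn the bin's chrome cam lever up to its highest lift, where the lid stands widest open, and finish still holding the lever there in the gripper, because it springs shut when let go and the radiographer is about to reach in. Raise the lid by its lever only, and leave the copper step wedge, the centring pin and the small jar where they stand.

Things in the scene. Friction and masses are not known exactly. Their poses are not given: they have to be found in the camera images.
- marker_bin: Shallow stainless steel bin of markers, screwed to the shelf: 180 mm (its x) by 240 mm (its y) by 75 mm high. Origin: centre of its underside, on the shelf; z up; its front faces its own -x, roughly towards the robot; its yaw varies. The closed lid covers it; the lid's flat top lies 78 mm above the shelf. The lever is on its own -y side (the robot's right).
- bin_lid (a joint): Opening angle of the flat stainless lid (182 x 244 x 3 mm, 0.25 to 0.5 kg), hinged along the bin's rear (+x) rim: 0 = shut, grows as its front edge rises. Only the cam's roller, under a tab on its -y edge, holds it up; it falls shut by its weight. The cam roller's highest lift is about 0.34 rad (front edge about 60 mm up); it comes down again if the lever goes past that.
- lid_front (a point): Middle of the lid's front edge, on its top face.
- cam_lever (a joint): Angle of the chrome lever that turns the brass cam. 0 = at rest, pointing to the bin's -x (towards the robot), 0.45 rad above level; grows as the handle rises. The lid's highest lift is at 1.40 rad, the lever then leaning 0.28 rad (16 degrees) past upright to the bin's +x; beyond, the lid sinks; stop at 1.8 rad. A spring and the lid pull it back when let go; it takes 2 to 10 N at the handle.
- lever_grip (a point): Middle of the black crosswise handle on the lever's end: a round bar 14 mm in diameter and 58 mm long, parallel to the bin's y, the place to take hold; fingers may straddle it, one before and one behind. It moves in an upright plane along the bin's x, on a circle of 125 mm radius about lever_pivot: 107 mm above the shelf at rest, 173 mm at the highest lift. The lever's arm joins its inner end.
- lever_pivot (a point): Point of the lever's turning axis that lies in the plane of lever_grip's circle, fixed to the bin: 43 mm to +x, 200 mm to -y and 53 mm up from the bin's origin. The axis is parallel to the bin's y.
- bead_disc: Round disc of red acrylic with a steel bead in the middle, 40 mm in diameter, 8 mm thick, 14 g, lying flat on the closed lid. Origin: centre of its underside.
- enamel_tray: Loose white enamel tray with dark specks and a navy rim, 220 mm (its x) by 160 mm (its y), 28 mm high (rim bead to 31 mm), walls 4 mm, floor 4 mm thick, 0.45 kg, empty. Origin: centre of its underside. It stands to the robot's left of the bin.
- step_wedge: Bystander: tarnished copper step wedge, five steps of 4 to 20 mm, 80 x 34 x 20 mm. Origin: centre of its underside.
- centring_pin: Bystander: steel centring pin, 8 mm pin on a 44 mm round foot, 76 mm high. Origin: centre of its underside.
- marker_jar: Bystander: small white jar with a blue cap, 44 mm in diameter, 50 mm high. Origin: centre of its underside.
Mind the look-alikes: they are no part of the job. Leave any yellow look-alike of the bead_disc alone.

How it is judged:
By the outcome, as a careful person would: the job done as asked, in the order asked, and still so for the second after the job is handed in, while the arm keeps its last pose, push and grip.
It also fails if it takes over 58 s, if anything falls off the work surface, if the arm or the gripper's body presses on something with over 40 N, if the wrist force passes 120 N, or if a joint passes its speed limit or range.

### The arm

A 6-joint arm with a two-finger parallel gripper is mounted at the origin on the work surface. World frame = base frame: x ahead of the robot, y to its left, z up, the work surface at z = 0. Lengths are in m, angles in rad, forces in N, time in s.
With the tool pointing down it reaches from about 0.35 to 0.8 m from the base axis. Payload 7.3 kg.
Tool frame: the origin (TCP) lies midway between the tips of the shut fingers; the grasp point (between the pads) lies 19 mm behind it (robot.grip_depth is the z of the grasp point in the tool frame, in m); z points along the fingers, y is the direction in which the jaws open and shut (so a half turn about z gives the same grasp; the last joint's range is limited). The gripper opens to 85 mm and grips with 20 to 120 N. Pads are 22 mm wide; open, the fingers measure 114 mm over their backs; the gripper's body (76 mm by 85 mm) begins 54 mm behind the grasp point. The pads swing forward as they close: fully open they stand 13 mm farther back than shut.
Start: joints at [-1.455, 0.342, 1.524, -0, 1.275, -0.146], TCP at [0.136, -0.507, 0.231] pointing down, gripper open.
Joint ranges: [-2.53, 2.53], [-0.77, 2.02], [0.04, 2.7], [-1, 4.14], [0.28, 2.66], [-3.11, 3.11]. Speed limits (rad/s): [2.57, 2.57, 3.14, 3.14, 3.14, 3.14].

### API

Orientations are given as [roll, pitch, yaw] about the fixed x, y, z axes, in that order (R = Rz(yaw) Ry(pitch) Rx(roll)).
In Python, from workcell import telemetry, eyes, robot gives the robot as it stands.
- The arm moves only by the tool send_rows, never from a script. Its argument "targets" is one flat list of numbers, 7 for each row, row after row: the shift along the tool's x, y, z in mm, then the turn, a rotation vector about the tool's x, y, z in degrees, then the gripper's target within -1 to 1 (fully open at 1, half-way at 0, shut at -1). A call has 1 to 5 rows; each row is the pose to reach, as a shift and turn from the pose commanded when the call began, along the tool's axes at that moment; what a row does not reach only later rows make up. A row lasts 1/12 s, in which the tool goes at most 41.7 mm and 7.16 degrees, less where a joint would pass 70% of its speed; a pose out of reach is approached as far as the arm can. A call with a gripper value outside its range is refused whole. The fingers move at their own pace and stop on an object; "force" is the grip in N (left out, the last holds). Time passes only in rows, so rows that repeat a pose let the fingers close. It gives the time, the measured TCP pose, the force and the opening at its end, in the units of the state.
- telemetry.state(): the state, without advancing time (a new reading comes with each control period).
- eyes.camera(name): name is "scene" or "side" or "wrist"; returns a dict with "img" (400x640x3 uint8, red, green, blue), "vfov" (degrees; the focal length in pixels is half the picture's height over the tangent of half this angle, whatever the lens; pixels are square), "cx", "cy" (the principal point, pixels), "cam_to_world" (4x4, takes a point from camera to world coordinates). Camera axes: x right, y down, z forward; pixel columns grow to the right and rows downward; lengths in m; the calibration is good to about 2 mm. A picture is of the moment at which its call begins. There is no depth.
- robot.sign_off(): hands the job in, once; it reports no verdict.
The state is a dict: "t": time; "joint_positions": joint angles; "qvel": joint speeds; "joint_efforts": joint torques, N m; "tool_pos": TCP position; "eef_rot": TCP orientation; "force": force on the tool from outside, world axes, zero at the start; "moment": the same for the moment, N m; "finger_gap": opening from 0.0 (shut) to 1.0 (fully open).
Only numpy, scipy, OpenCV 4.12 (cv2) and the standard library are available. Lean on these libraries where they do the work, as an engineer would, in place of code of your own. Each camera call takes 0.05 s, during which the arm holds its last target. There are 200 camera calls.

## Working session

There is one attempt and no reset: what is moved stays moved. The work goes in short steps, Python scripts to look and compute and a tool call to move; the robot and the scene stay as the last step left them, time stands still between calls to the robot, and variables do not carry over. Pictures are saved under pics/ and viewed, about 8 in all and at most 12, crops included, and the job is handed in when it is done.

Besides the shell and the picture viewer there is one more tool, called after "Request:" as a command line: name --argument value ..., lists and objects as JSON in quotes. send_rows: Moves the arm, as the interface text tells. Its arguments: {"type":"object","properties":{"targets":{"type":"array","items":{"type":"number"}},"force":{"type":"number"}},"required":["targets"]}

```bash
mkdir -p pics
cat > h.py <<'E'
import numpy as np, cv2
from scipy.spatial.transform import Rotation as R
from workcell import telemetry, eyes, robot
def snap(n,f):
    c=eyes.camera(n); cv2.imwrite(f'pics/{f}.png',c['img'][:,:,::-1]); np.savez(f'pics/{f}.npz',**{k:np.array(v) for k,v in c.items()}); return c
def load(f): return dict(np.load(f'pics/{f}.npz'))
def foc(c): return 200/np.tan(np.radians(float(c['vfov']))/2)
def back(c,u,v,z):
    d=np.array([(u-c['cx'])/foc(c),(v-c['cy'])/foc(c),1]); T=np.array(c['cam_to_world'])
    d=T[:3,:3]@d; return T[:3,3]+d*(z-T[2,3])/d[2]
def proj(c,p):
    T=np.array(c['cam_to_world']); q=T[:3,:3].T@(np.array(p)-T[:3,3]); return foc(c)*q[:2]/q[2]+[float(c['cx']),float(c['cy'])]
def crop(f,x0,y0,x1,y1,s):
    im=cv2.imread(f'pics/{f}.png')[y0:y1,x0:x1]; cv2.imwrite(f'pics/{f}_c{x0}_{y0}.png',cv2.resize(im,None,fx=s,fy=s,interpolation=cv2.INTER_CUBIC))
def rel(target,Rm=None):
    s=telemetry.state(); R0=R.from_euler('xyz',s['eef_rot']); d=R0.inv().apply(np.array(target)-s['tool_pos'])*1000
    r=(R0.inv()*Rm).as_rotvec(degrees=True) if Rm is not None else None
    return d.round(1),r
E
python3 - <<'E'
from h import *
s=telemetry.state(); print(s, robot.grip_depth)
a=snap('scene','s0');b=snap('side','d0');snap('wrist','w0')
for c in(a,b): print(c['vfov'],c['cx'],c['cy'],np.array(c['cam_to_world']).round(3).tolist())
im=np.vstack([a['img'],b['img']])[:,:,::-1]; cv2.imwrite('pics/both.png',cv2.resize(im,(480,600),interpolation=cv2.INTER_AREA))
E
```

```text
{'t': 0.0, 'joint_positions': array([-1.45497558e+00,  3.42713484e-01,  1.52500272e+00, -5.49314246e-06,
        1.27542081e+00, -1.45987848e-01]), 'qvel': array([-0.00128637,  0.00119468, -0.00177126, -0.00017252,  0.00101448,
        0.00070085]), 'joint_efforts': array([ 8.84102587e-05, -4.33676541e+01, -2.46012104e+01, -4.39917653e-05,
        7.83711963e-03,  2.99390592e-05]), 'tool_pos': array([ 0.13586387, -0.50670012,  0.23063575]), 'eef_rot': array([-3.14006395e+00, -2.19461609e-04,  2.61810034e-01]), 'force': array([ 0.1352798 , -0.0949708 , -0.22437697]), 'moment': array([ 0.00490883, -0.05352411, -0.01148333]), 'finger_gap': 0.9999479807212105} -0.0187
47.89589676116097 320.5701744856694 200.83783905246756 [[-0.324, 0.761, -0.563, 1.171], [0.946, 0.254, -0.201, 0.167], [-0.01, -0.597, -0.802, 0.94], [0.0, 0.0, 0.0, 1.0]]
42.98538023656303 324.1335791827903 202.53270899330798 [[-0.801, -0.398, 0.447, 0.067], [-0.598, 0.541, -0.592, 0.652], [-0.006, -0.741, -0.671, 0.886], [0.0, 0.0, 0.0, 1.0]]
```

View pics/s0.png

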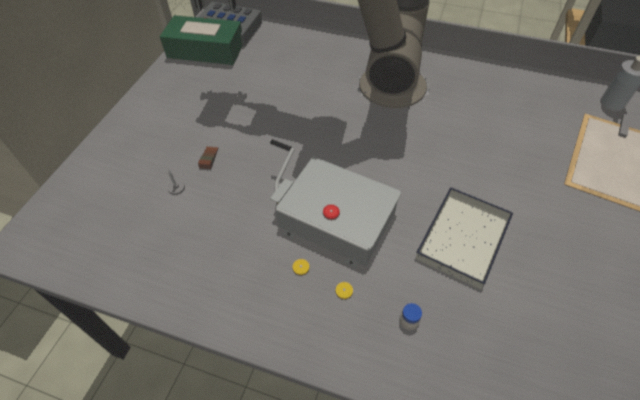

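View pics/d0.png

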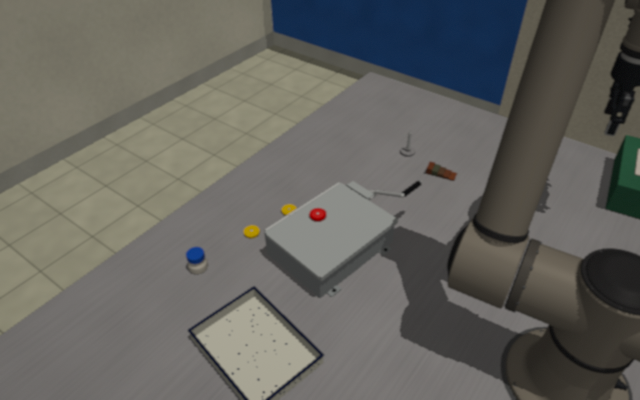

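The scene view shows the red disc at (331,212) on the lid, the lever handle at (280,145), the tray at (466,236) and the yellow discs beyond the bin. The side view shows the red disc at (318,214), the handle at (411,188) and the tray at (256,346). I'll read the corners off an enlarged crop.

Run:
```python
from h import *
crop('s0',260,130,420,270,5)
for n in('s0','d0'):
    c=load(n); im=c['img'].astype(int); m=((im[:,:,0]>150)&(im[:,:,1]<70)).astype(np.uint8)
    k,l,st,ce=cv2.connectedComponentsWithStats(m); i=1+st[1:,4].argmax(); print(n,st[i],ce[i],back(c,*ce[i],0.084))
c=load('s0')
for n,l in dict(s0=[(450,190),(512,211),(483,284),(418,248)],d0=[(190,330),(255,289),(322,355),(248,405)]).items():
    for p in l: print(n,back(load(n),*p,0.030).round(4))
```

```text
s0 [324 206  15  12 117] [330.94871795 211.4017094 ] [ 0.59161965 -0.01436363  0.084     ]
d0 [310 209  16  10 112] [317.41964286 213.08928571] [ 0.59155783 -0.01661008  0.084     ]
s0 [0.3948 0.2419 0.03  ]
s0 [0.4123 0.397  0.03  ]
s0 [0.6352 0.3532 0.03  ]
s0 [0.5901 0.1991 0.03  ]
d0 [0.6258 0.3539 0.03  ]
d0 [0.5915 0.2027 0.03  ]
d0 [0.3838 0.2433 0.03  ]
d0 [0.429  0.3982 0.03  ]
```

View pics/s0_c260_130.png

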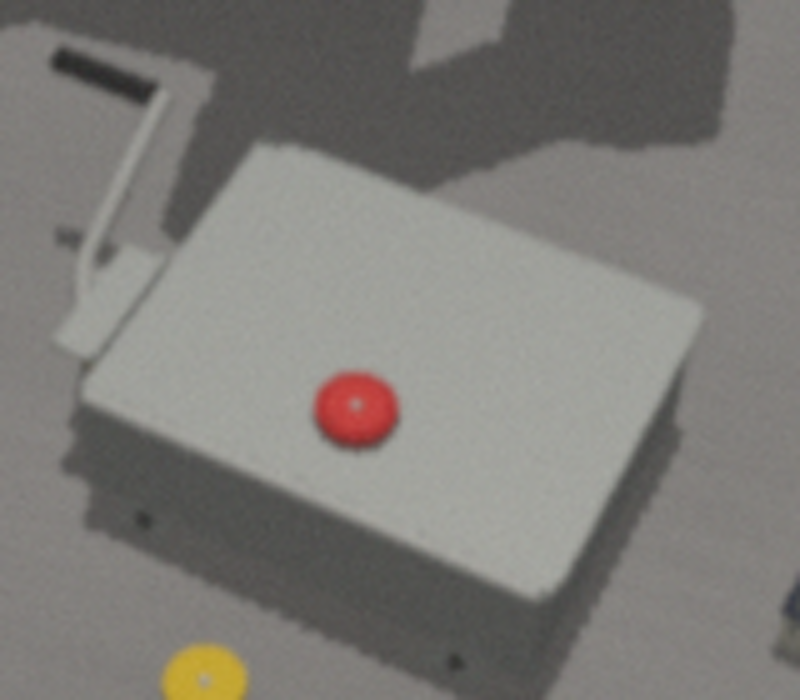

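The crop puts the lid corners at about (258,143), (704,308), (548,600) and (83,395), the disc at (357,410), and the handle from (55,60) to (155,92).

Run:
```python
from h import *
from scipy.optimize import least_squares
c=load('s0')
px=np.array([(256,140),(706,307),(548,602),(81,395)])/5+[260,130]
P=np.array([back(c,*p,0.078) for p in px]); print(P.round(4), np.linalg.norm(np.roll(P,-1,0)-P,axis=1))
L=np.array([[-91,-122],[-91,122],[91,122],[91,-122]])/1000
def f(q): 
    C,S=np.cos(q[2]),np.sin(q[2]); return (L@np.array([[C,S],[-S,C]])+q[:2]-P[:,:2]).ravel()
q=least_squares(f,[.55,0,0]).x; print('bin',q,'yawdeg',np.degrees(q[2]),'res mm',(f(q)*1000).round(1))
Rz=R.from_euler('z',q[2]); B=lambda v:Rz.apply(v)+[q[0],q[1],0]
def grip(a): t=a+.45; return B([.043-.125*np.cos(t),-.200,.053+.125*np.sin(t)])
for a in(0,.7,1.4): print('grip',a,grip(a).round(4))
print('pivot',B([.043,-.2,.053]),'handle from image',back(c,281,145.2,.107), 'pred px',proj(c,grip(0)), 'side pred',proj(load('d0'),grip(0)))
print('disc in bin',Rz.inv().apply(np.array([.5916,-.0155,.078])-[q[0],q[1],0]))
for n,p,z in(('wedge',(208,157),.01),('pin',(176,188),0),('jar',(411,318),.04)): print(n,back(c,*p,z))
print(rel([.5916,-.0155,.2]),rel([.3,-.3,.25]))
```

```text
[[ 0.4439 -0.116   0.078 ]
 [ 0.4773  0.1271  0.078 ]
 [ 0.6606  0.0978  0.078 ]
 [ 0.6219 -0.1401  0.078 ]] [0.245299   0.18563107 0.24106235 0.17967195]
bin [ 0.55092156 -0.00781339 -0.14813373] yawdeg -8.48743780029688 res mm [-1.   0.9  1.6 -0.8 -1.7  1.6  1.  -1.8]
grip 0 [ 0.4526 -0.1954  0.1074]
grip 0.7 [ 0.5134 -0.2044  0.1671]
grip 1.4 [ 0.598  -0.2171  0.1732]
pivot [ 0.56393212 -0.21196952  0.053     ] handle from image [ 0.45142009 -0.19397749  0.107     ] pred px [280.30961019 145.29719321] side pred [410.21399641 187.90916243]
disc in bin [ 0.04136743 -0.00159859  0.078     ]
wedge [ 0.47371877 -0.41230717  0.01      ]
pin [ 5.93239168e-01 -4.48029689e-01  1.11022302e-16]
jar [0.7675645  0.21893166 0.04      ]
(array([ 567.4, -356.6,   31.3]), None) (array([ 212.1, -157.3,  -19. ]), None)
```

Request:
send_rows --targets '[34,-21.4,2,0,0,-6.6,0.3,68,-42.8,4,0,0,-13.2,0.3,102,-64.2,6,0,0,-19.8,0.3,136,-85.6,8,0,0,-26.4,0.3,170,-107,9,0,0,-33,0.3]'

```text
t: 0.57
tool_pos: [0.2731, -0.358, 0.2219]
eef_rot: [-3.141, -0.0, 0.843]
force: [1.0, -0.3, -0.6]
finger_gap: 0.651
```

Request:
send_rows --targets '[40,0.6,2,0,0,-6.7,0.3,80,1.2,4,0,0,-13.4,0.3,120,1.8,6,0,0,-20.1,0.3,160,2.4,8,0,0,-26.8,0.3,201,3,9,0,0,-33.5,0.3]'

```text
t: 0.98
tool_pos: [0.4099, -0.2106, 0.213]
eef_rot: [-3.141, -0.0, 1.428]
force: [0.3, -0.4, 0.5]
finger_gap: 0.653
```

Request:
send_rows --targets '[33,22.6,2,0,0,0,0.3,66,45.2,4,0,0,0,0.3,100,68,6,0,0,0,0.3,133,90.4,8,0,0,0,0.3,166,113,9,0,0,0,0.3]'

```text
t: 1.4
tool_pos: [0.5463, -0.063, 0.2038]
eef_rot: [-3.141, 0.0, 1.423]
force: [0.2, -1.1, -0.1]
finger_gap: 0.648
```

Run:
```python
from h import *
s=telemetry.state(); print(s['t'],s['tool_pos'],np.degrees(s['eef_rot']),s['finger_gap'],s['joint_positions'])
print(rel([.5916,-.0155,.15],R.from_euler('xyz',[180,0,81.5],degrees=True)))
```

```text
1.4 [ 0.54626168 -0.06298364  0.20382573] [-1.79959205e+02  5.69408839e-03  8.15162007e+01] 0.6480056508708889 [-2.54082415e-01  4.10589621e-01  1.49808163e+00 -1.84555304e-04
  1.23361890e+00 -1.05951033e-01]
(array([53.7, 37.9, 53.8]), array([-0.04079454,  0.00569986,  0.0161987 ]))
```

Request:
send_rows --targets '[27,19,27,0,0,0,0.3,53.7,37.9,54,0,0,0,0.3,53.7,37.9,54,0,0,0,0.3]'

```text
t: 1.65
tool_pos: [0.5908, -0.0129, 0.1441]
eef_rot: [-3.134, -0.002, 1.426]
force: [-2.2, 0.1, 0.1]
finger_gap: 0.653
```

Run:
```python
from h import *
c=snap('wrist','w1'); s=telemetry.state(); print(s['tool_pos'],s['finger_gap'])
im=c['img'].astype(int); m=((im[:,:,0]>120)&(im[:,:,1]<60)&(im[:,:,2]<60)).astype(np.uint8)
k,l,st,ce=cv2.connectedComponentsWithStats(m); i=1+st[1:,4].argmax(); print(st[i],ce[i],back(c,*ce[i],0.084))
print(proj(c,[.5916,-.0155,.086]))
```

```text
[ 0.59018912 -0.01469285  0.14605865] 0.6485753282018817
[ 290  196   55   53 2173] [316.91624482 221.99585826] [ 0.59123132 -0.01446872  0.084     ]
[317.62492709 224.25342802]
```

View pics/w1.png

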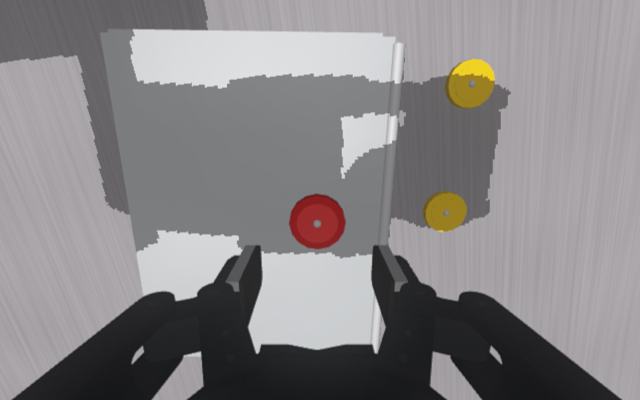

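The wrist view shows the red disc at (317,222), centred between the pads, with the lid under it. Next I descend to just above the lid.

Request:
send_rows --targets '[0,1,25,0,0,0,0.3,0,1,45,0,0,0,0.3,0,1,58,0,0,0,0.3,0,1,60,0,0,0,0.3,0,1,60,0,0,0,0.3]'

```text
t: 2.12
tool_pos: [0.5914, -0.0183, 0.0904]
eef_rot: [-3.141, 0.0, 1.422]
force: [0.3, 0.4, 0.8]
finger_gap: 0.651
```

Run:
```python
from h import *
s=telemetry.state(); print(s['tool_pos'],s['eef_rot'],s['force'],s['finger_gap']);  c=snap('side','d1'); print(proj(c,s['tool_pos'])); crop('d1',240,140,400,280,5)
```

```text
[ 0.59138001 -0.01834532  0.09042053] [-3.14076356e+00  2.57247052e-04  1.42160479e+00] [0.26012486 0.44750004 0.80630321] 0.650899831621362
[317.89787804 210.66537491]
```

View pics/d1_c240_140.png

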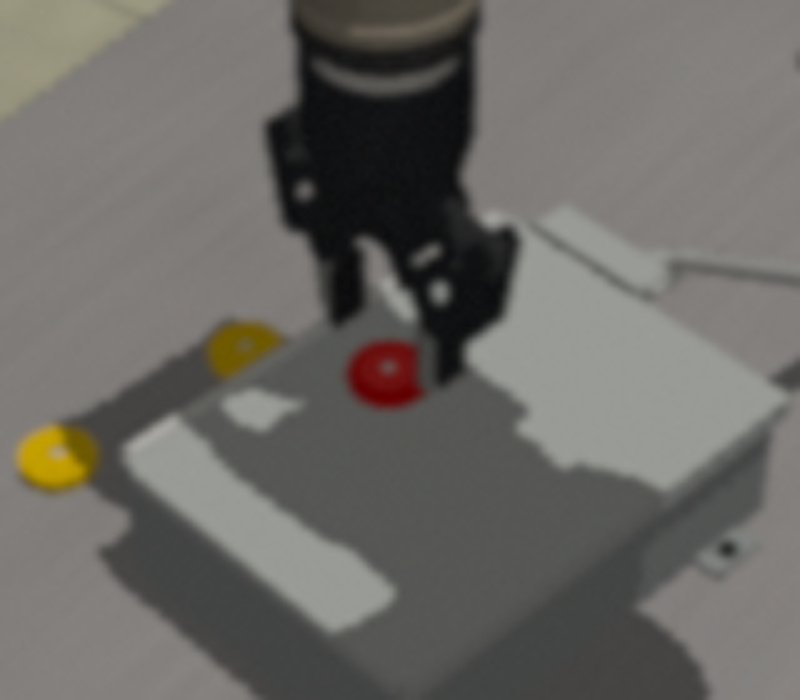

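The side view shows the fingers straddling the red disc, seen at (390,375) in the crop. I lower further and shift 3.5 mm along y.

Request:
send_rows --targets '[3.5,-1,6,0,0,0,0.3,3.5,-1,12,0,0,0,0.3,3.5,-1,12,0,0,0,0.3]'

```text
t: 2.42
tool_pos: [0.5909, -0.0138, 0.0778]
eef_rot: [-3.141, 0.0, 1.423]
force: [-1.3, 0.1, 0.2]
finger_gap: 0.644
```

Request:
send_rows --targets '[0,0,1.5,0,0,0,0.3,0,0,1.5,0,0,0,0.3]'

```text
t: 2.58
tool_pos: [0.5914, -0.0139, 0.0767]
eef_rot: [-3.142, 0.0, 1.423]
force: [-0.8, 0.3, -0.5]
finger_gap: 0.652
```

Request:
send_rows --targets '[0,0,1.5,0,0,0,0.3,0,0,1.5,0,0,0,0]' --force 25

```text
t: 2.75
tool_pos: [0.5918, -0.0141, 0.0757]
eef_rot: [3.14, 0.0, 1.422]
force: [-1.8, 0.7, 18.1]
finger_gap: 0.526
```

Request:
send_rows --targets '[0,0,0,0,0,0,-0.3,0,0,0,0,0,0,-0.6,0,0,0,0,0,0,-0.6,0,0,0,0,0,0,-0.6,0,0,0,0,0,0,-0.6]'

```text
t: 3.17
tool_pos: [0.5919, -0.0141, 0.0767]
eef_rot: [3.14, 0.0, 1.422]
force: [-1.8, 1.2, 9.1]
finger_gap: 0.451
```

Request:
send_rows --targets '[0,0,-5,0,0,0,-0.6,0,0,-15,0,0,0,-0.6,0,0,-30,0,0,0,-0.6,0,0,-45,0,0,0,-0.6,0,0,-50,0,0,0,-0.6]'

```text
t: 3.58
tool_pos: [0.5926, -0.0142, 0.128]
eef_rot: [3.138, 0.0, 1.422]
force: [0.4, -0.6, -0.2]
finger_gap: 0.451
```

Run:
```python
from h import *
c=snap('wrist','w2'); s=telemetry.state(); print(s['tool_pos'],s['finger_gap'])
a=load('s0')
```

```text
[ 0.5927148  -0.01415282  0.12807868] 0.45308186859744454
```

View pics/w2.png

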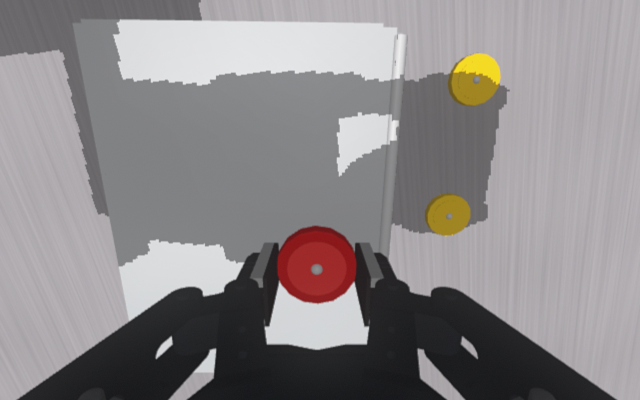

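The wrist view shows the disc at (317,265), held squarely between the pads. I carry it to the tray.

Request:
send_rows --targets '[20,-9,0,0,0,0,-0.6,50,-22,0,0,0,0,-0.6,85,-37,0,0,0,0,-0.6,118,-51.5,0,0,0,0,-0.6,150,-65.5,0,0,0,0,-0.6]'

```text
t: 4.05
tool_pos: [0.5478, 0.1454, 0.1247]
eef_rot: [-3.141, 0.0, 1.422]
force: [0.6, 0.1, -0.5]
finger_gap: 0.451
```

Request:
send_rows --targets '[35,-15,0,0,0,0,-0.6,70,-30,0,0,0,0,-0.6,105,-46,0,0,0,0,-0.6,135,-59,0,0,0,0,-0.6,147,-64,0,0,0,0,-0.6]'

```text
t: 4.47
tool_pos: [0.5052, 0.3027, 0.1247]
eef_rot: [-3.14, -0.001, 1.426]
force: [-0.5, 0.4, -0.2]
finger_gap: 0.45
```

Run:
```python
from h import *
c=snap('wrist','w3'); s=telemetry.state(); print(s['tool_pos'],s['finger_gap'],s['eef_rot']); print(rel([.5085,.2985,.01]))
for q in [(.3948,.2419),(.4123,.397),(.6352,.3532),(.5901,.1991)]: print(proj(c,[*q,.03]))
```

```text
[0.50523714 0.30313457 0.12471246] 0.4501253888447783 [-3.14055166e+00 -7.69800161e-04  1.42656330e+00]
(array([ -4.2,   4. , 114.7]), None)
[202.47055156 287.73203211]
[173.93746597 102.94764186]
[476.42188065 118.78863765]
[425.42666397 301.93391556]
```

View pics/w3.png

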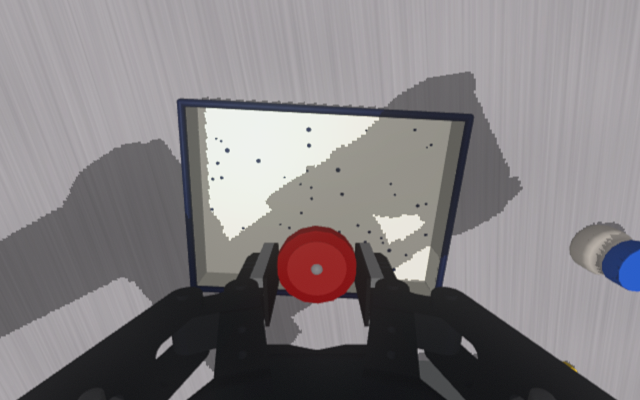

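The tray corners appear at (182,100), (472,116), (440,290) and (193,285), as predicted. The disc is above the centre, so I lower it.

Request:
send_rows --targets '[-4,4,35,0,0,0,-0.6,-4,4,70,0,0,0,-0.6,-4,4,95,0,0,0,-0.6,-4,4,110,0,0,0,-0.6,-4,4,115,0,0,0,-0.6]'

```text
t: 4.93
tool_pos: [0.509, 0.2924, 0.0069]
eef_rot: [-3.137, 0.003, 1.422]
force: [0.5, 1.2, 0.1]
finger_gap: 0.454
```

Request:
send_rows --targets '[0,0,2,0,0,0,-0.6,0,0,4,0,0,0,-0.6,0,0,4,0,0,0,-0.6]'

```text
t: 5.18
tool_pos: [0.5114, 0.2943, 0.0071]
eef_rot: [3.14, -0.001, 1.422]
force: [-0.3, -0.5, -0.3]
finger_gap: 0.448
```

Request:
send_rows --targets '[0,0,1.5,0,0,0,-0.6,0,0,2.5,0,0,0,-0.6,0,0,2.5,0,0,0,-0.6]'

```text
t: 5.43
tool_pos: [0.5108, 0.2945, 0.0043]
eef_rot: [3.141, -0.0, 1.423]
force: [0.3, 0.5, 0.3]
finger_gap: 0.451
```

Request:
send_rows --targets '[0,0,1.5,0,0,0,-0.6,0,0,1.5,0,0,0,-0.6]'

```text
t: 5.6
tool_pos: [0.5109, 0.2945, 0.0028]
eef_rot: [3.141, -0.0, 1.423]
force: [-0.0, -0.5, 2.9]
finger_gap: 0.45
```

Light contact at 2.9 N. I open gently and rise.

Request:
send_rows --targets '[0,0,0,0,0,0,0,0,0,0,0,0,0,0.1,0,0,0,0,0,0,0.3,0,0,0,0,0,0,0.3]'

```text
t: 5.93
tool_pos: [0.5105, 0.2943, 0.0021]
eef_rot: [-3.141, 0.0, 1.422]
force: [-0.7, -0.0, -0.5]
finger_gap: 0.648
```

Request:
send_rows --targets '[0,0,-15,0,0,0,0.3,0,0,-45,0,0,0,0.3,0,0,-85,0,0,0,0.3,0,0,-125,0,0,0,0.3,0,0,-165,0,0,0,0.3]'

```text
t: 6.35
tool_pos: [0.5101, 0.2942, 0.1688]
eef_rot: [-3.141, 0.001, 1.422]
force: [0.8, 1.1, -0.4]
finger_gap: 0.65
```

Request:
send_rows --targets '[0,0,-35,0,0,0,0.3,0,0,-70,0,0,0,0.3,0,0,-75,0,0,0,0.3,0,0,-75,0,0,0,0.3]'

```text
t: 6.68
tool_pos: [0.5116, 0.2949, 0.2452]
eef_rot: [3.136, -0.003, 1.423]
force: [-0.4, 0.1, -0.9]
finger_gap: 0.648
```

Run:
```python
from h import *
c=snap('wrist','w4'); s=telemetry.state(); print(s['tool_pos'],s['finger_gap'],s['eef_rot'])
for n in('wrist','scene','side'):
    c=eyes.camera(n); im=c['img'].astype(int); m=((im[:,:,0]>100)&(im[:,:,1]<60)&(im[:,:,2]<60)).astype(np.uint8)
    k,l,st,ce=cv2.connectedComponentsWithStats(m)
    if k>1: i=1+st[1:,4].argmax(); print(n,st[i],ce[i],back(c,*ce[i],0.010))
b=np.array([.5509,-.0078,0]);Rz=R.from_euler('z',-.1481)
def grip(a): t=a+.45; return b+Rz.apply([.043-.125*np.cos(t),-.200,.053+.125*np.sin(t)])
print(rel(grip(0)+[-.0,0,.15]))
```

```text
[0.51063047 0.29441659 0.24266613] 0.6494525619575887 [ 3.14035961e+00 -6.48022976e-04  1.42243447e+00]
wrist [302 160  30  30 508] [317.04724409 175.56299213] [0.51221424 0.29242714 0.01      ]
scene [454 231  16  13 141] [461.70921986 236.85815603] [0.51289698 0.29360625 0.01      ]
side [246 336  19  19 255] [254.97254902 344.8627451 ] [0.51038021 0.29423758 0.01      ]
(array([-492.5,   15.8,  -16.3]), None)
```

View pics/w4.png

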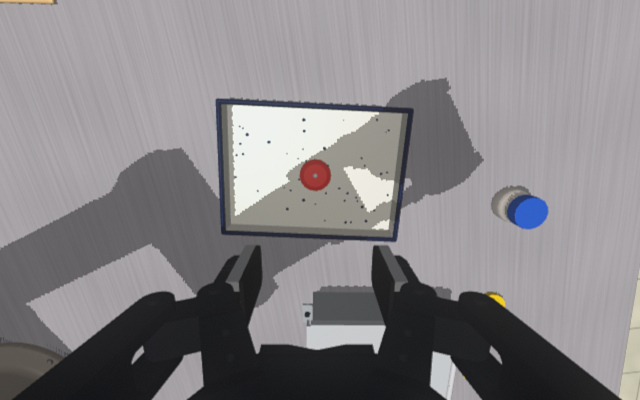

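The disc lies flat in the tray at (315,175), near (0.511, 0.294). Next I move above the lever handle.

Request:
send_rows --targets '[-40,1.2,0,0,0,0,0.3,-80,2.4,0,0,0,0,0.3,-120,3.6,0,0,0,0,0.3,-160,5,0,0,0,0,0.3,-200,6.4,0,0,0,0,0.3]'

```text
t: 7.3
tool_pos: [0.486, 0.094, 0.2405]
eef_rot: [-3.138, 0.001, 1.423]
force: [1.1, -0.4, -0.1]
finger_gap: 0.65
```

Request:
send_rows --targets '[-40,1.2,0,0,0,0,0.3,-80,2.4,0,0,0,0,0.3,-120,3.6,0,0,0,0,0.3,-160,5,0,0,0,0,0.3,-200,6.4,0,0,0,0,0.3]'

```text
t: 7.72
tool_pos: [0.4628, -0.1047, 0.2408]
eef_rot: [-3.139, -0.001, 1.423]
force: [0.9, -1.0, 0.0]
finger_gap: 0.65
```

Request:
send_rows --targets '[-40,1.2,12,0,0,0,0.3,-75,2.4,25,0,0,0,0.3,-94,3,40,0,0,0,0.3,-94,3,43,0,0,0,0.3,-94,3,43,0,0,0,0.3]'

```text
t: 8.13
tool_pos: [0.4517, -0.1966, 0.1968]
eef_rot: [-3.136, -0.002, 1.42]
force: [0.5, 0.2, -0.1]
finger_gap: 0.648
```

```bash
cat >> h.py <<'E'
b=np.array([.5509,-.0078,0]);Rz=R.from_euler('z',-.1481)
def grip(a,out=0): t=a+.45; return b+Rz.apply([.043-.125*np.cos(t),-.200-out,.053+.125*np.sin(t)])
E
python3 - <<'E'
from h import *
c=snap('wrist','w5'); s=telemetry.state(); print(s['t'],s['tool_pos'],s['finger_gap'],s['eef_rot'])
print(proj(c,grip(0)),proj(c,grip(0,.029)),proj(c,grip(0,-.029)),rel(grip(0,.003)-[0,0,.0187]))
E
```

```text
8.1833 [ 0.45245745 -0.19595171  0.19791517] 0.6475206391932137 [-3.13841882e+00 -1.79647858e-03  1.42146289e+00]
[316.8876952 206.3480136] [316.93018514 239.94810999] [316.84229687 170.44802538] (array([ -2.6,   0.4, 109.2]), None)
```

View pics/w5.png

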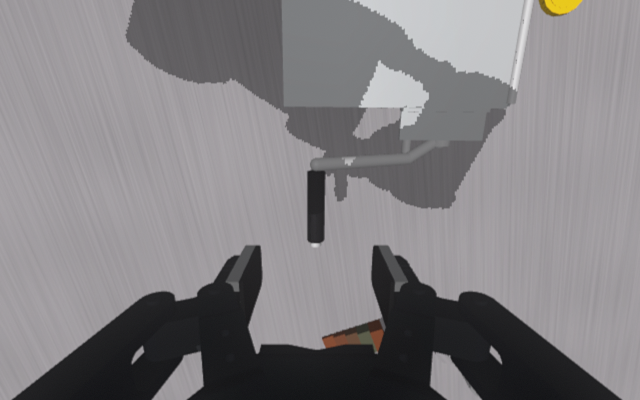

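The handle shows from (316,170) to (316,243), matching the prediction within 2 pixels. I descend and grip.

Request:
send_rows --targets '[-2.5,0,35,0,0,0,0.3,-2.5,0,70,0,0,0,0.3,-2.5,0,95,0,0,0,0.3,-2.5,0,109,0,0,0,0.3,-2.5,0,109,0,0,0,0.3]'

```text
t: 8.6
tool_pos: [0.4515, -0.1966, 0.0878]
eef_rot: [-3.136, -0.003, 1.424]
force: [-0.7, -0.3, -0.3]
finger_gap: 0.649
```

Request:
send_rows --targets '[0,0,0,0,0,0,0,0,0,0,0,0,0,-0.4,0,0,0,0,0,0,-1,0,0,0,0,0,0,-1,0,0,0,0,0,0,-1]' --force 45

```text
t: 9.02
tool_pos: [0.4501, -0.1984, 0.0914]
eef_rot: [-3.136, 0.0, 1.423]
force: [-12.5, 0.4, 10.3]
finger_gap: 0.142
```

Run:
```python
from h import *
s=telemetry.state(); print(s['t'],s['tool_pos'],s['finger_gap'],s['eef_rot'],s['force'])
R0=R.from_euler('xyz',s['eef_rot'])
for a in np.arange(.1,1.45,.1): print(round(a,2),(R0.inv().apply(grip(a)-grip(0))*1000).round(1))
```

```text
9.0167 [ 0.45012712 -0.19844452  0.0914164 ] 0.14218603597238494 [-3.13630153e+00  1.44972887e-05  1.42333266e+00] [-12.47334413   0.4155776   10.27633624]
0.1 [ -0.    5.9 -11. ]
0.2 [ -0.   12.9 -21.3]
0.3 [ -0.   20.9 -30.9]
0.4 [ -0.   29.8 -39.7]
0.5 [ -0.   39.6 -47.5]
0.6 [ -0.   50.1 -54.3]
0.7 [ -0.   61.2 -60. ]
0.8 [ -0.   72.8 -64.6]
0.9 [ -0.1  84.8 -68. ]
1.0 [ -0.1  97.1 -70.2]
1.1 [-1.000e-01  1.096e+02 -7.120e+01]
1.2 [-1.000e-01  1.221e+02 -7.090e+01]
1.3 [-1.000e-01  1.345e+02 -6.930e+01]
1.4 [-1.000e-01  1.467e+02 -6.660e+01]
```

Request:
send_rows --targets '[0,2.7,-5.6,0,0,0,-1,0,6,-11,0,0,0,-1,0,13,-21.3,0,0,0,-1,0,21,-31,0,0,0,-1,0,29.8,-39.7,0,0,0,-1]'

```text
t: 9.43
tool_pos: [0.4771, -0.2028, 0.131]
eef_rot: [-3.13, -0.0, 1.423]
force: [-21.1, -0.8, 12.3]
finger_gap: 0.144
```

Run:
```python
from h import *
s=telemetry.state(); print(s['t'],s['tool_pos'],s['finger_gap'],s['eef_rot'],s['force'])
c=snap('scene','s2'); print(proj(c,grip(.4))); crop('s2',260,110,420,250,4)
```

```text
9.4333 [ 0.4770593  -0.20281209  0.13102959] 0.1437323525245013 [-3.12978440e+00 -1.37127872e-05  1.42306332e+00] [-21.09196874  -0.75036514  12.32990719]
[272.74075228 142.01158559]
```

View pics/s2_c260_110.png

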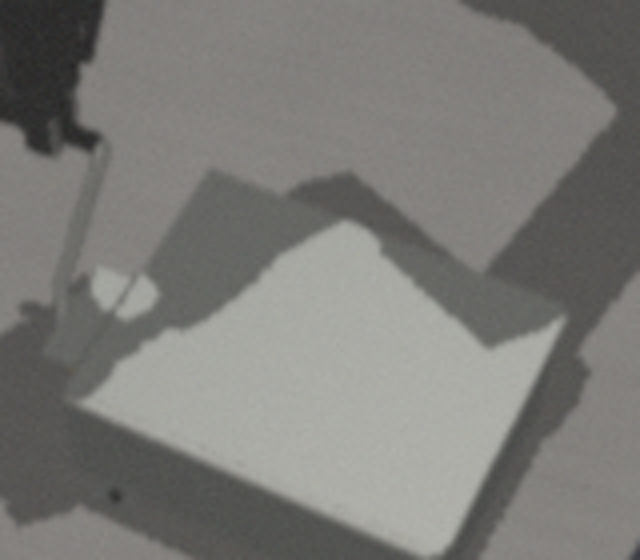

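The lever is following the gripper. The wrist feels about 20 N radially outward, so I ease the path 3 mm outward while continuing.

Request:
send_rows --targets '[0,8.5,-9.5,0,0,0,-1,0,18.5,-17,0,0,0,-1,0,30,-23,0,0,0,-1,0,42,-28,0,0,0,-1,0,54,-31.3,0,0,0,-1]'

```text
t: 9.9
tool_pos: [0.5346, -0.2117, 0.1634]
eef_rot: [-3.14, 0.001, 1.422]
force: [-8.5, -0.5, 10.7]
finger_gap: 0.138
```

Run:
```python
from h import *
s=telemetry.state(); print(s['t'],s['tool_pos'],s['finger_gap'],s['eef_rot'],s['force'],s['moment'])
h=Rz.inv().apply(s['tool_pos']+R.from_euler('xyz',s['eef_rot']).apply([0,0,-.0187])-b)-[.043,-.2,.053]; print(h,np.hypot(h[0],h[2]),np.arctan2(h[2],-h[0])-.45)
```

```text
9.9 [ 0.53463682 -0.21166633  0.16337516] 0.13805349703162728 [-3.13980051e+00  1.25530390e-03  1.42210126e+00] [-8.5132767  -0.49138297 10.67813025] [ 0.01700988  1.69822073 -0.11820161]
[-0.02896927 -0.00401098  0.12907511] 0.13228606691668354 0.900017540643131
```

Request:
send_rows --targets '[0,12.3,-3.2,0,0,0,-1,0,24.8,-5,0,0,0,-1,0,37.3,-4.9,0,0,0,-1,0,49.7,-3.3,0,0,0,-1,0,61,-0.6,0,0,0,-1]'

```text
t: 10.32
tool_pos: [0.5959, -0.2214, 0.1641]
eef_rot: [3.141, 0.002, 1.422]
force: [-5.9, -2.0, -2.0]
finger_gap: 0.143
```

Request:
send_rows --targets '[0,0,0,0,0,0,-1,0,0,0,0,0,0,-1]'

```text
t: 10.48
tool_pos: [0.5965, -0.2215, 0.1636]
eef_rot: [3.139, 0.002, 1.422]
force: [-2.2, -4.1, 4.0]
finger_gap: 0.145
```

```bash
cat >> h.py <<'E'
def rep():
    s=telemetry.state(); print(s['t'],s['tool_pos'],s['finger_gap'],s['eef_rot'],s['force'],s['moment'])
    h=Rz.inv().apply(s['tool_pos']+R.from_euler('xyz',s['eef_rot']).apply([0,0,-.0187])-b)-[.043,-.2,.053]; print(h,np.hypot(h[0],h[2]),np.arctan2(h[2],-h[0])-.45)
def lidpt(a,x,y): # x distance forward from hinge (rear rim), top face
    return b+Rz.apply([.090-x*np.cos(a)-.0*np.sin(a),y,.075+x*np.sin(a)+.003*np.cos(a)])
E
python3 - <<'E'
from h import *
rep(); c=snap('scene','s3'); d=snap('side','d3')
A=cv2.resize(c['img'][110:250,250:410],None,fx=4,fy=4,interpolation=cv2.INTER_CUBIC); B=cv2.resize(d['img'][130:300,250:450],None,fx=4,fy=4,interpolation=cv2.INTER_CUBIC)
cv2.imwrite('pics/c3.png',B[:,:,::-1])
for a in (.28,.31,.34): print(a,*[(proj(d,lidpt(a,.181,y))-[250,130])*4 for y in(-.122,.122)], (proj(d,grip(1.4))-[250,130])*4)
E
```

```text
10.4833 [ 0.59646575 -0.22148934  0.16364513] 0.14536688242922996 [3.13910433e+00 2.37255439e-03 1.42223968e+00] [-2.23768754 -4.05763167  3.9842747 ] [-0.61018724  0.39373122 -0.15457691]
[ 0.03355227 -0.0045821   0.12934502] 0.1336259323046552 1.3746035549120434
0.28 [578.43209729 279.92041231] [264.60772647 512.92573988] [459.65656242  37.73200674]
0.31 [577.0343895  271.67381962] [262.21089146 504.24984011] [459.65656242  37.73200674]
0.34 [575.40508126 263.32914794] [259.5848339 495.4340651] [459.65656242  37.73200674]
```

View pics/c3.png

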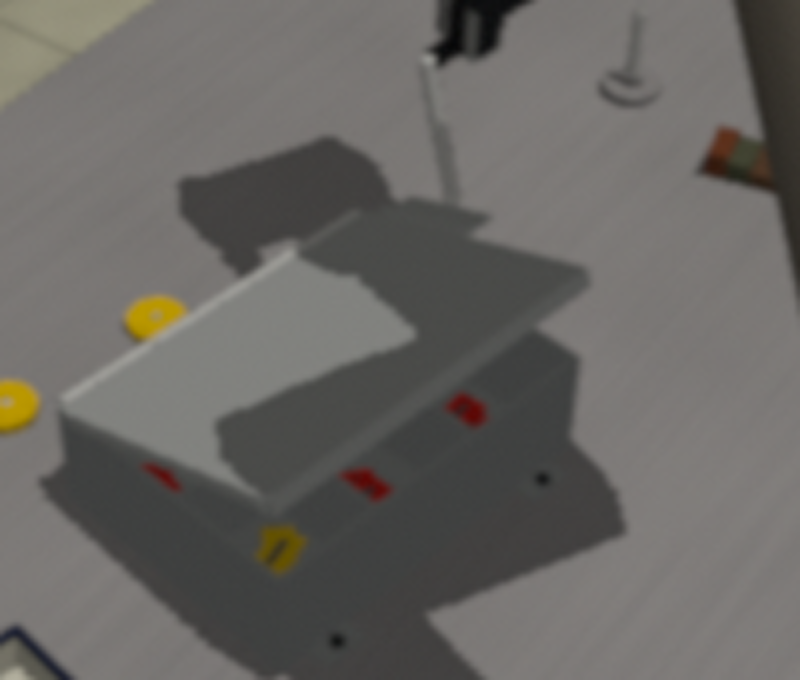

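The side view shows the lid's front corners at (588,270) and (268,497) in the crop, which matches an opening of about 0.33–0.34 rad. The lever stands slightly past upright in the gripper. I firm the grip, let it settle and do a final check.

Request:
send_rows --targets '[0,0.5,0,0,0,0,-1,0,0.5,0,0,0,0,-1,0,0.5,0,0,0,0,-1,0,0.5,0,0,0,0,-1,0,0.5,0,0,0,0,-1]' --force 60

```text
t: 11.0
tool_pos: [0.5964, -0.2215, 0.1637]
eef_rot: [3.139, 0.002, 1.422]
force: [-3.2, -3.9, 6.5]
finger_gap: 0.135
```

Request:
send_rows --targets '[0,0,0,0,0,0,-1,0,0,0,0,0,0,-1,0,0,0,0,0,0,-1,0,0,0,0,0,0,-1,0,0,0,0,0,0,-1]'

```text
t: 11.42
tool_pos: [0.5964, -0.2215, 0.1637]
eef_rot: [3.139, 0.002, 1.422]
force: [-2.9, -4.6, 4.2]
finger_gap: 0.14
```

Run:
```python
from h import *
rep(); c=snap('scene','s4'); d=snap('side','d4'); w=snap('wrist','w4b')
o=np.array([330,130])
A=cv2.resize(d['img'][130:205,330:430],(800,600),interpolation=cv2.INTER_CUBIC)[:300]
A=cv2.resize(d['img'][125:195,330:430],(400,280),interpolation=cv2.INTER_CUBIC); W=cv2.resize(w['img'],(400,250),interpolation=cv2.INTER_AREA)
W=cv2.copyMakeBorder(W,0,30,0,0,cv2.BORDER_CONSTANT); S=cv2.resize(c['img'][110:270,140:540],(800,320),interpolation=cv2.INTER_CUBIC)
cv2.imwrite('pics/final.png',np.vstack([np.hstack([A,W]),S])[:,:,::-1])
for a in(1.3,1.4,1.5): print(a,'inner end',(proj(d,grip(a,-.033))-[330,125])*4,'mid',(proj(d,grip(a))-[330,125])*4)
```

```text
11.4167 [ 0.5963599  -0.22148207  0.16372378] 0.1396995906842268 [3.13928356e+00 2.15524479e-03 1.42188919e+00] [-2.8707362  -4.55607804  4.21235384] [-0.61919723  0.51754694 -0.11788611]
[ 0.03344987 -0.00459457  0.12942369] 0.13367641617624315 1.37371431195417
1.3 inner end [118.02458012  85.0621001 ] mid [155.00407652  62.084534  ]
1.4 inner end [102.71456736  80.48992864] mid [139.65656242  57.73200674]
1.5 inner end [87.9726956  77.85129642] mid [124.85124757  55.29465189]
```

View pics/final.png

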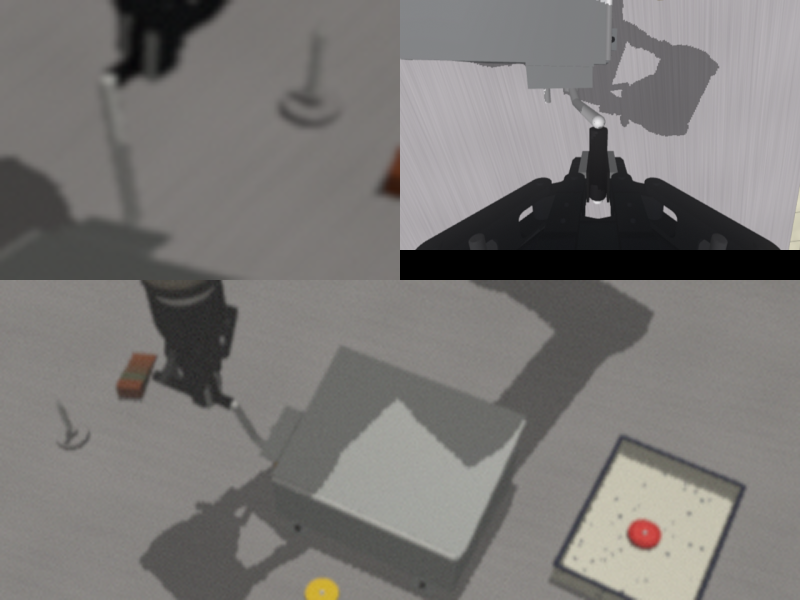

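The final picture shows the bar between both pads (wrist inset, about (598,160)), the red disc in the tray at (644,533), and the pin and wedge in place. The lever's elbow at (108,78) reads about 1.37 rad, while the tool position reads about 1.39 rad. I nudge 2 mm forward to centre on 1.40.

Request:
send_rows --targets '[0,1,0.3,0,0,0,-1,0,2,0.6,0,0,0,-1,0,2,0.6,0,0,0,-1,0,2,0.6,0,0,0,-1,0,2,0.6,0,0,0,-1]'

```text
t: 11.98
tool_pos: [0.5982, -0.2218, 0.1632]
eef_rot: [3.14, 0.002, 1.422]
force: [-2.9, -4.1, 5.4]
finger_gap: 0.136
```

Run:
```python
from h import *
rep(); 
a=load('s0')['img'].astype(int); c=eyes.camera('scene')['img'].astype(int)
for n,(x,y,r) in dict(wedge=(208,157,14),pin=(176,186,14),jar=(411,317,16)).items(): print(n,np.abs(a-c)[y-r:y+r,x-r:x+r].mean())
robot.sign_off()
```

```text
11.9833 [ 0.59816281 -0.22177232  0.16316331] 0.13573644001423543 [3.13972986e+00 2.16213990e-03 1.42188588e+00] [-2.89857965 -4.12286677  5.4267821 ] [-0.63839526  0.68595195 -0.11780733]
[ 0.03528422 -0.00461549  0.12886323] 0.13360654563361696 1.3880571562811654
wedge 7.441326530612245
pin 6.128826530612245
jar 5.7373046875
the job is handed in; nothing more can be done
```

The job is done and handed in at about 12 s. The red disc is in the enamel tray, and the arm is holding the lever at about its highest lift with a 60 N grip.

- **Disc:** it was set down gently, with about 3 N of contact, and all three cameras put it near (0.511, 0.294) in the tray.
- **Lever and lid:** before a last 2 mm nudge, the tool position gave a lever angle of about 1.39 rad and the side camera about 1.37 rad. After it, my estimates span about 1.38 to 1.41 rad, against a target of 1.40. The lid showed about 0.33–0.34 rad open in the last picture I viewed of it, also before the nudge. The hold was steady, with about 7 N on the wrist.
- **Bystanders:** the step wedge, centring pin and jar show no visible change in the images, and I never went near them.
- **What disagreed:** the lever bar sits roughly 9 mm nearer the fingertips than the nominal grasp point. It slid about 3 mm when the fingers closed, and I then eased the path outward by about 5 mm. Both pads still hold it.

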